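Load the bench shaker and start its clamp bolt

ROBOT

A 6-joint arm with a two-finger parallel gripper is mounted at the origin on the work surface. World frame = base frame: x ahead of the robot, y to its left, z up, the work surface at z = 0. Lengths are in m, angles in degrees, forces in N, time in s.
With the tool pointing down it reaches from about 0.375 to 0.9 m from the base axis. Payload 3.1 kg.
Tool frame: the origin (TCP) lies at the very end of the fingers, on their centre line; the grasp point (between the pads) lies 19 mm behind it; z points along the fingers, y is the direction in which the jaws open and shut (so a half turn about z gives the same grasp; the last joint's range is limited). The gripper opens to 87 mm and grips with 3 to 60 N. Pads are 19 mm wide; open, the fingers measure 117 mm over their backs; the gripper's body (75 mm by 190 mm) begins 51 mm behind the grasp point.
Start: joints at [-75.143, 30.224, 82.088, -0, 67.689, -10.227], TCP at [0.265, -0.566, 0.223] pointing down, gripper open.
Joint ranges: [-176.69, 176.69], [-43.24, 126.21], [12.49, 139.97], [-82, 262], [0, 151.66], [-163.58, 163.58]. Speed limits (degrees/s): [159.86, 159.86, 180, 180, 180, 180].

INTERFACE

Orientations are given as a 3x3 rotation matrix whose columns are the frame's x, y, z axes.
In Python, from rig import readout, capture, camera_model, bot, spot_in, regions_of gives the robot as it stands.
- The arm moves only by the tool send_rows, never from a script. Its argument "moves" is a list that holds one entry, the list of rows, each a list of 7 numbers: the turn, a rotation vector about the tool's x, y, z in degrees, then the shift along the tool's x, y, z in cm, then the opening, from -1 (shut) to 1 (fully open). A call has exactly 5 rows; each row shifts and turns the commanded pose from where the row before left it, along the tool's axes as they then stand; what a row does not reach is not made up. A row lasts 1/10 s, in which the tool goes at most 50 mm and 8.59 degrees, less where a joint would pass 70% of its speed; a pose out of reach is approached as far as the arm can. A call with a gripper value outside its range is refused whole. The fingers move at their own pace and stop on an object; the grip force is fixed at half the most. Time passes only in rows, so rows that do not move let the fingers close, or fill a call up. It gives the time, the measured TCP pose, the force and the opening at its end, in the units of the state.
- readout.read_state(): the state, without advancing time (a new reading comes with each control period).
- capture(name): name is "scene" or "top" or "wrist"; returns the picture (420x560x3 uint8, blue, green, red); there is no depth.
- camera_model(name): a dict with "camera_matrix" (3x3 intrinsics, pixels), "pose" (4x4, takes a point from camera to world coordinates). Camera axes: x right, y up, looking along -z (the intrinsics and any distortion apply to the point x, -y, -z); pixel columns grow to the right and rows downward; lengths in m; the calibration is good to about 2 mm. A picture is of the moment at which its call begins: read the wrist's pose just before it. camera_model takes no time and is no camera call; for the wrist camera it gives the pose at the moment of the call.
- bot.hand_in(): hands the job in, once; it reports no verdict.
Trained networks look in the newest picture that a camera, given by its name, has taken for a name from the list of things; names that differ only in an ending like _2 or _b are one class to them, and where a whole thing is asked for, a point or a joint stands for the part that bears it (a point fixed in the world has none). Each returns a list of dicts, best first, with "p" (0 to 1); they miss things now and then, are a little off and sometimes report something else, mostly with a low value. They report only what shows in the picture. A call takes as long as a camera call. They do not tell look-alikes from the thing itself.
- spot_in(camera, thing): "location" ([x, y, z] in m, in world coordinates, good to about 4 mm: the middle of the surface that is visible of it).
- regions_of(camera, thing): "mask" (420x560 bool, what is visible of it).
The state is a dict: "time_s": time; "joint_positions": joint angles; "qvel": joint speeds; "tau": joint torques, N m; "position": TCP position; "tcp_rot": TCP orientation; "force": force on the tool from outside, world axes, zero at the start; "moment": the same for the moment, N m; "opening": opening from 0.0 (shut) to 1.0 (fully open).
Only numpy, scipy, OpenCV 4.12 (cv2) and the standard library are available. Lean on these libraries where they do the work, as an engineer would, in place of code of your own. Each camera call takes 0.05 s, during which the arm holds its last target. There are 200 camera calls.

TASK

Take the blue-capped specimen cup off the lime tray and set it upright inside the black circle on the shaker platform, without tipping it. Then start the shaker's orange clamp bolt by its knob: turn it backward (counter-clockwise from above) until you feel it drop at the start of its thread, then forward (clockwise) about one full turn, and finish while still gripping the knob, holding the bolt there, started but not tightened. Leave the other cups and things on the bench where they stand.

Things in the scene. Friction and masses are not known exactly. Their poses are not given: they have to be found in the camera images.
- blue_cup: cream specimen cup with a blue cap (the only blue one), 62 mm tall: body 40 mm across at the foot, 44 mm at 46 mm height, then a cap 48 mm across and 16 mm high; 90 g; origin at the centre of the underside, z up. It starts on the tray, whose inner floor is 5 mm above the table
- red_cup1: bystander: cream specimen cup with a red cap, 62 mm tall: body 40 mm across at the foot, 44 mm at 46 mm height, then a cap 48 mm across and 16 mm high; 90 g; origin at the centre of the underside, z up; cups stand about 100 mm apart on the tray
- red_cup2: bystander: a second red-capped cup, like red_cup1
- red_cup3: bystander: a third red-capped cup, like red_cup1
- tray: lime-green fixed tray, 220 x 220 mm with a rim 14 mm high; inner floor 5 mm above the table; origin at the centre of its underside
- shaker: white bench shaker, fixed to the table, aluminium platform 210 (its x) x 270 mm (its y), platform top 75 mm above the table; origin at the centre of its underside; its y axis points from the bolt to the circle, 150 mm apart. The bolt stands upright in a steel boss, 38 mm across, 36 mm high above the platform; a steel clamp bar 10 mm high runs from it to the edge of the circle
- circle (a point): centre of the black ring (84 mm outside, 76 mm inside diameter, white within, flush) painted on the shaker platform, at the height of the platform top; the cup's place
- bolt_grip (a point): point on the bolt's axis to grip at, 10 mm below the top and 18 mm above the underside of the orange round fluted knob (36 mm across, 28 mm high, may be gripped at any yaw). Moves with the bolt, z up. At bolt_drop = 0 it is 159 mm above the table and the knob's underside 30 mm above the boss; between them a bare 18 mm shank
- bolt_mark (a point): outer end of the white index line on top of the knob, 15 mm from the axis: shows how far the knob has been turned
- bolt_turn (a joint): turn of the bolt, rad, growing clockwise from above (forward). Starts at 0.7 to 2.2, the bolt's thread lying on top of the boss's. Turned backward it climbs; at about 0 (fully clear by -0.2) the thread ends pass and it is free to drop 10 mm. Stops at -0.9 and 9. Stays where left (friction 0.03 Nm). Turned forward before it has dropped, it jams at about 3.3
- bolt_drop (a joint): how far the bolt has sunk, m. Right-hand thread, 10 mm per turn, 2 mm axial play: before the drop it reads 0.0005 + 0.010*turn/(2 pi), after it 0.010 more. The bolt (180 g) drops by its own weight, but only when the fingers let it (open them, or lower with it). While turning it gripped, follow it up or down 10 mm per turn
- strip_bottle: bystander at the back: round bottle 42 mm across, 100 mm tall, black cap; origin under its centre
- meter: bystander at the back: white flat device 90 x 150 x 28 mm; origin under its centre
- vial: bystander at the back: small vial 23 mm across, 46 mm tall, yellow cap; origin under its centre
Mind the look-alikes: they are no part of the job. What is shaped like the blue_cup but pink or yellow is not meant.

How it is judged:
By the outcome, as a careful person would: the job done as asked, in the order asked, and still so for the second after the job is handed in, while the arm keeps its last pose, push and grip.
It also fails if it takes over 72 s, if anything falls off the work surface, if the arm or the gripper's body presses on something with over 40 N, if the wrist force passes 120 N, or if a joint passes its speed limit or range.

## Working session

There is one attempt and no reset: what is moved stays moved. The work goes in short steps, Python scripts to look and compute and a tool call to move; the robot and the scene stay as the last step left them, time stands still between calls to the robot, and variables do not carry over. Pictures are saved under pics/ and viewed, about 8 in all and at most 12, crops included, and the job is handed in when it is done.

Besides the shell and the picture viewer there is one more tool, called after "Emit:" as a command line: name --argument value ..., lists and objects as JSON in quotes. send_rows: Moves the arm, as the interface text tells. Its arguments: {"type":"object","properties":{"moves":{"type":"array","items":{"type":"array","items":{"type":"array","items":{"type":"number"}}}}},"required":["moves"]}

```bash
mkdir -p pics; ls
python3 - <<'E'
from rig import *
import cv2,numpy as np
s=readout.read_state(); print({k:np.round(v,3).tolist() for k,v in s.items()})
a=capture("scene");b=capture("top")
cv2.imwrite("pics/a.png",a);cv2.imwrite("pics/b.png",b)
for c in("scene","top"):
    m=camera_model(c);print(c,np.round(m["camera_matrix"],1).tolist(),np.round(m["pose"],3).tolist(),[k for k in m])
    for t in("blue_cup","red_cup1","shaker","circle","bolt_grip","bolt_mark","tray"):
        print(c,t,[(round(d["p"],2),np.round(d["location"],3).tolist()) for d in spot_in(c,t)[:6]])
E
```

```text
pics
{'time_s': 0.0, 'joint_positions': [-75.143, 30.28, 82.157, -0.0, 67.689, -10.23], 'qvel': [-0.092, -0.181, 0.023, 0.012, 0.007, -0.001], 'tau': [-0.0, -44.004, -17.66, 0.063, 0.058, -0.0], 'position': [0.265, -0.565, 0.222], 'tcp_rot': [[0.906, 0.424, -0.001], [0.424, -0.906, 0.002], [0.0, -0.002, -1.0]], 'force': [-0.309, -0.19, 0.292], 'moment': [0.008, 0.01, 0.028], 'opening': 1.0}
scene [[512.8, 0.0, 279.5], [0.0, 512.8, 206.4], [0.0, 0.0, 1.0]] [[0.79, -0.361, 0.496, 1.216], [0.613, 0.432, -0.661, -0.743], [0.025, 0.826, 0.563, 0.85], [0.0, 0.0, 0.0, 1.0]] ['camera_matrix', 'pose']
scene blue_cup [(0.83, [0.448, 0.314, 0.048]), (0.71, [0.517, 0.456, 0.04]), (0.67, [0.392, 0.433, 0.043])]
scene red_cup1 [(0.84, [0.55, 0.296, 0.051]), (0.62, [0.433, 0.213, 0.048])]
scene shaker [(0.87, [0.574, -0.234, 0.073])]
scene circle [(0.89, [0.576, -0.232, 0.072])]
scene bolt_grip [(0.57, [0.563, -0.273, 0.168]), (0.49, [0.548, 0.295, 0.053]), (0.15, [0.791, -0.068, 0.027])]
scene bolt_mark [(0.57, [0.572, -0.272, 0.161])]
scene tray [(0.89, [0.496, 0.238, 0.006])]
top [[477.1, 0.0, 282.7], [0.0, 477.1, 212.2], [0.0, 0.0, 1.0]] [[0.006, 0.993, -0.114, 0.439], [-1.0, 0.006, 0.0, 0.111], [0.001, 0.114, 0.993, 1.323], [0.0, 0.0, 0.0, 1.0]] ['camera_matrix', 'pose']
top blue_cup [(0.78, [0.383, 0.444, 0.062]), (0.68, [0.435, 0.322, 0.067]), (0.67, [0.51, 0.468, 0.06]), (0.35, [0.559, -0.258, 0.163])]
top red_cup1 [(0.76, [0.521, 0.207, 0.068]), (0.62, [0.532, 0.309, 0.066]), (0.52, [0.417, 0.226, 0.069])]
top shaker [(0.75, [0.543, -0.184, 0.075])]
top circle [(0.71, [0.542, -0.187, 0.074]), (0.48, [0.559, -0.259, 0.167])]
top bolt_grip [(0.57, [0.556, -0.257, 0.164])]
top bolt_mark [(0.61, [0.555, -0.258, 0.164])]
top tray [(0.83, [0.478, 0.267, 0.005])]
```

View pics/a.png

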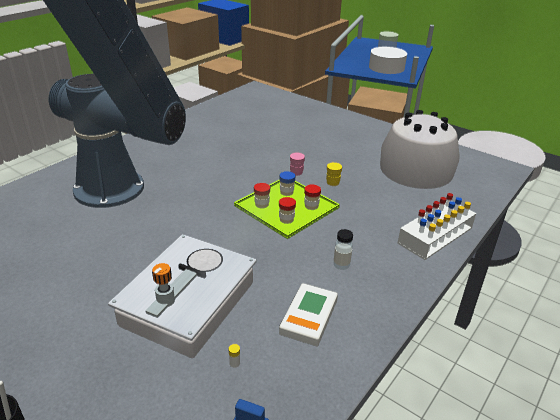

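View pics/b.png

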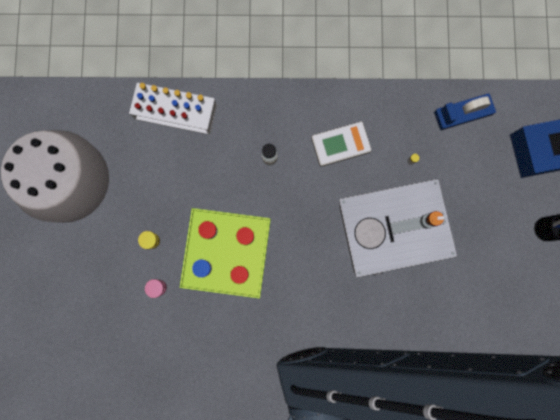

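The scene view shows the blue cup at (287,182), the bolt at (162,273) and the ring at (204,260). The top view has blue at (202,268), the knob at (434,219) and the ring at (370,233). Pink and yellow decoys stand outside the tray. Next I'll localise precisely from both views.

```bash
cat > h.py <<'E'
from rig import *
import cv2,numpy as np
def st():
    s=readout.read_state();R=np.array(s["tcp_rot"])
    print("t",round(s["time_s"],2),"pos",np.round(s["position"],4),"q",np.round(s["joint_positions"],1),"F",np.round(s["force"],1),"M",np.round(s["moment"],2),"op",round(float(s["opening"]),3),"yawx",round(float(np.degrees(np.arctan2(R[1,0],R[0,0]))),1));return s
def ray(m,uv):
    K=np.array(m["camera_matrix"]);P=np.array(m["pose"]);d=np.linalg.inv(K)@[uv[0],uv[1],1]
    return P[:3,3],P[:3,:3]@[d[0],-d[1],-d[2]]
def onz(m,uv,z):
    o,d=ray(m,uv);return o+d*(z-o[2])/d[2]
def proj(m,p):
    P=np.array(m["pose"]);c=P[:3,:3].T@(np.array(p)-P[:3,3]);v=np.array(m["camera_matrix"])@[c[0],-c[1],-c[2]];return v[:2]/v[2]
def blob(img,lo,hi,box):
    x0,y0,x1,y1=box;h=cv2.cvtColor(img[y0:y1,x0:x1],cv2.COLOR_BGR2HSV)
    k=cv2.inRange(h,lo,hi);n,l,s,c=cv2.connectedComponentsWithStats(k);i=1+np.argmax(s[1:,4]);return c[i]+[x0,y0],s[i]
def tri(rays):
    A=np.zeros((3,3));b=np.zeros(3)
    for o,d in rays:
        d=d/np.linalg.norm(d);M=np.eye(3)-np.outer(d,d);A+=M;b+=M@o
    return np.linalg.solve(A,b)
E
python3 - <<'E'
from h import *
a=cv2.imread("pics/a.png");b=cv2.imread("pics/b.png");ms=camera_model("scene");mt=camera_model("top")
cb,sb=blob(b,(105,120,60),(130,255,255),(185,250,220,290));ca,sa=blob(a,(105,100,60),(130,255,255),(270,165,305,195))
print("blue",cb,sb,ca,sa, onz(mt,cb,.065),"scene",onz(ms,ca,.062))
ob,s1=blob(b,(5,130,100),(20,255,255),(415,200,455,240));oa,s2=blob(a,(5,130,60),(20,255,255),(145,255,180,295))
print("knob",ob,s1,oa,s2,onz(mt,ob,.163),onz(ms,oa,.158))
# platform corner bolts / ring: crops
for n,i,bx in(("a",a,(110,230,260,330)),("b",b,(335,175,460,280))):
    x0,y0,x1,y1=bx;cv2.imwrite(f"pics/c{n}.png",cv2.resize(i[y0:y1,x0:x1],None,fx=5,fy=5,interpolation=cv2.INTER_CUBIC))
c=np.hstack([cv2.resize(cv2.imread("pics/ca.png"),(400,267)),cv2.resize(cv2.imread("pics/cb.png"),(400,336))[:267]]) if 0 else None
x=cv2.resize(a[230:340,110:265],None,fx=5,fy=5,interpolation=cv2.INTER_CUBIC)[:, :390*2]
x=cv2.resize(a[235:325,140:230],(400,400),interpolation=cv2.INTER_CUBIC);y=cv2.resize(b[190:270,350:450],(400,320),interpolation=cv2.INTER_CUBIC)
o=np.zeros((400,800,3),np.uint8);o[:,:400]=x;o[:320,400:]=y;cv2.imwrite("pics/c.png",o)
for cam,m in(("scene",ms),("top",mt)):
    img=capture(cam)
    for t in("circle","bolt_grip","blue_cup","bolt_mark"):
        for r in regions_of(cam,t)[:4]:
            ys,xs=np.nonzero(r["mask"]);print(cam,t,round(r["p"],2),len(xs),xs.min(),xs.max(),ys.min(),ys.max(),xs.mean().round(1),ys.mean().round(1))
E
```

```text
blue [201.06637168 267.9159292 ] [  8  10  17  17 226] [286.98089172 176.66242038] [ 10   6  15  12 157] [0.43441237 0.32410938 0.065     ] scene [0.44247365 0.32184061 0.062     ]
knob [434.72307692 218.19230769] [ 14  12  14  14 130] [161.53441296 272.6437247 ] [  7   8  19  22 247] [ 0.55901615 -0.26059033  0.163     ] [ 0.56999658 -0.26696107  0.158     ]
scene circle 0.82 10503 110 253 237 356 183.8 294.3
scene bolt_grip 0.6 2311 234 339 181 237 286.4 210.3
scene bolt_grip 0.54 349 152 171 263 284 161.3 273.4
scene bolt_grip 0.16 367 254 269 183 208 261.4 195.0
scene blue_cup 0.89 279 281 294 172 195 286.8 183.0
scene blue_cup 0.89 294 327 341 163 185 333.6 173.8
scene blue_cup 0.61 290 290 304 152 175 296.8 162.7
scene bolt_mark 0.75 327 152 171 263 283 161.5 273.2
scene bolt_mark 0.74 10558 109 255 235 356 184.0 294.2
scene bolt_mark 0.58 402 279 295 197 223 286.7 210.0
scene bolt_mark 0.15 439 152 172 262 290 161.9 275.1
top circle 0.71 8276 340 455 180 276 396.4 228.3
top bolt_grip 0.56 207 426 442 212 226 433.9 218.9
top blue_cup 0.81 301 192 212 260 277 201.7 268.4
top blue_cup 0.54 328 145 166 280 297 155.1 288.4
top blue_cup 0.51 291 138 158 232 248 148.1 240.2
top bolt_mark 0.74 194 427 443 211 225 435.1 218.2
```

View pics/c.png

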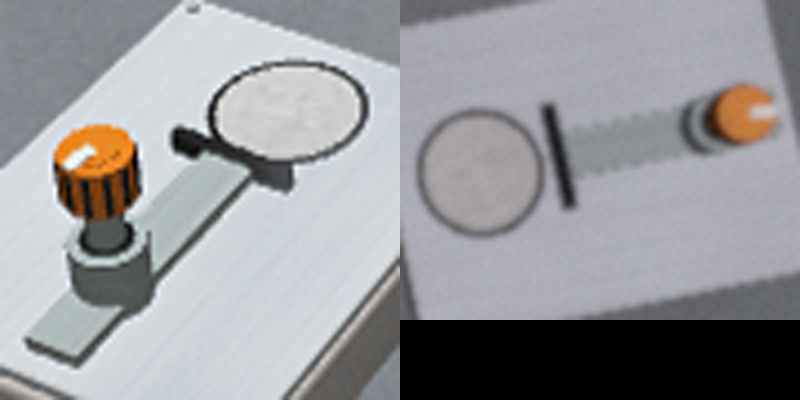

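The ring's bumper is low, so the fingers clear it. Moving over the tray.

Emit:
send_rows --moves '[[[0,0,0,2.74,-2.15,-0.2,1],[0,0,0,2.74,-2.15,-0.2,1],[0,0,0,2.74,-2.15,-0.2,1],[0,0,0,2.74,-2.15,-0.2,1],[0,0,0,2.74,-2.15,-0.2,1]]]'

```text
time_s: 1.8
position: [0.344, -0.4094, 0.2327]
tcp_rot: [[0.906, 0.424, 0.0], [0.424, -0.906, -0.0], [0.0, 0.0, -1.0]]
force: [1.3, -0.7, 0.5]
opening: 1.001
```

Emit:
send_rows --moves '[[[0,0,0,2.74,-2.15,-0.2,1],[0,0,0,2.74,-2.15,-0.2,1],[0,0,0,2.74,-2.15,-0.2,1],[0,0,0,2.74,-2.15,-0.2,1],[0,0,0,2.74,-2.15,-0.2,1]]]'

```text
time_s: 2.3
position: [0.4225, -0.2539, 0.2428]
tcp_rot: [[0.906, 0.424, 0.0], [0.424, -0.906, -0.0], [0.0, 0.0, -1.0]]
force: [0.1, -0.2, -0.4]
opening: 1.003
```

Emit:
send_rows --moves '[[[0,0,0,2.74,-2.15,-0.2,1],[0,0,0,2.74,-2.15,-0.2,1],[0,0,0,2.74,-2.15,-0.2,1],[0,0,0,2.74,-2.15,-0.2,1],[0,0,0,2.74,-2.15,-0.2,1]]]'

```text
time_s: 2.8
position: [0.5011, -0.0983, 0.2529]
tcp_rot: [[0.906, 0.424, 0.0], [0.424, -0.906, -0.0], [0.0, 0.0, -1.0]]
force: [0.2, -0.6, -0.6]
opening: 0.999
```

Emit:
send_rows --moves '[[[0,0,0,1.21,-4.1,0,1],[0,0,0,1.21,-4.1,0,1],[0,0,0,1.21,-4.1,0,1],[0,0,0,1.21,-4.1,0,1],[0,0,0,1.21,-4.1,0,1]]]'

```text
time_s: 3.3
position: [0.468, 0.1132, 0.2528]
tcp_rot: [[0.906, 0.424, 0.001], [0.424, -0.906, 0.0], [0.001, 0.0, -1.0]]
force: [1.6, 0.3, 1.0]
opening: 0.999
```

Emit:
send_rows --moves '[[[0,0,0,1.21,-4.1,0,1],[0,0,0,1.21,-4.1,0,1],[0,0,0,1.21,-4.1,0,1],[0,0,0,1.21,-4.1,0,1],[0,0,0,1.21,-4.1,0,1]]]'

```text
time_s: 3.8
position: [0.4358, 0.3247, 0.2528]
tcp_rot: [[0.906, 0.424, 0.001], [0.424, -0.906, 0.0], [0.001, 0.0, -1.0]]
force: [0.4, 0.4, 0.9]
opening: 0.999
```

Emit:
send_rows --moves '[[[0,0,-6.7,0,0,0,1],[0,0,-6.7,0,0,0,1],[0,0,-6.7,0,0,0,1],[0,0,-6.7,0,0,0,1],[0,0,-6.7,0,0,0,1]]]'

```text
time_s: 4.3
position: [0.4362, 0.3231, 0.2526]
tcp_rot: [[0.517, 0.856, 0.0], [0.856, -0.517, 0.0], [0.0, 0.0, -1.0]]
force: [0.6, 0.3, -1.2]
opening: 1.006
```

Emit:
send_rows --moves '[[[0,0,-6.7,0,0,0,1],[0,0,-6.7,0,0,0,1],[0,0,-6.7,0,0,0,1],[0,0,-6.7,0,0,0,1],[0,0,-6.7,0,0,0,1]]]'

```text
time_s: 4.8
position: [0.4363, 0.323, 0.2526]
tcp_rot: [[-0.041, 0.999, 0.0], [0.999, 0.041, 0.0], [0.0, 0.0, -1.0]]
force: [-0.1, 0.5, -0.3]
opening: 1.0
```

Emit:
send_rows --moves '[[[0,0,-6.7,0,0,0,1],[0,0,-6.7,0,0,0,1],[0,0,-6.7,0,0,0,1],[0,0,-6.7,0,0,0,1],[0,0,-6.7,0,0,0,1]]]'

```text
time_s: 5.3
position: [0.4363, 0.3229, 0.2527]
tcp_rot: [[-0.586, 0.81, 0.0], [0.81, 0.586, 0.0], [-0.0, 0.0, -1.0]]
force: [-0.5, 0.5, -0.3]
opening: 0.998
```

Run:
```python
from h import *
ms=camera_model("scene");mt=camera_model("top")
print("ring top",onz(mt,(370,233),.075),"scene",onz(ms,(204.8,260.2),.075))
st();m=camera_model("wrist");w=capture("wrist");cv2.imwrite("pics/w1.png",w)
print(np.round(m["pose"],3).tolist(),np.round(m["camera_matrix"],1).tolist())
u=proj(m,(.435,.324,.067));print("expect",u)
x,y=u.astype(int);c,s=blob(w,(105,120,50),(130,255,255),(max(x-60,0),max(y-60,0),x+60,y+60));print(c,s,onz(m,c,.067))
```

```text
ring top [ 0.52806738 -0.11793916  0.075     ] scene [ 0.53650741 -0.11798198  0.075     ]
t 5.3 pos [0.4363 0.3229 0.2527] q [ 24.7  21.8  91.9   0.   66.3 -11.2] F [-0.5  0.5 -0.3] M [ 0.07 -0.14  0.04] op 0.998 yawx 125.9
[[0.811, -0.56, -0.173, 0.389], [0.586, 0.774, 0.24, 0.388], [-0.0, -0.296, 0.955, 0.415], [0.0, 0.0, 0.0, 1.0]] [[339.1, 0.0, 281.5], [0.0, 339.1, 212.2], [0.0, 0.0, 1.0]]
expect [281.41147768 186.28457459]
[283.28949108 184.66358229] [  41   37   44   44 1513] [0.43557758 0.32655987 0.067     ]
```

View pics/w1.png

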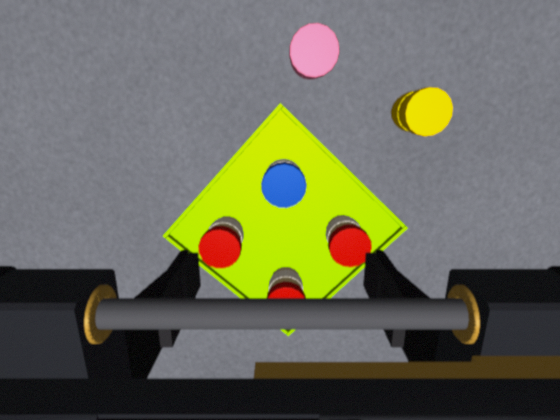

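The wrist view shows the blue cap at (283,185), the red caps at (220,247), (350,245) and (285,295), and the decoys off the tray. Descend and grasp.

Emit:
send_rows --moves '[[[0,0,0,0.3,0.1,3.6,1],[0,0,0,0,0,3.6,1],[0,0,0,0,0,3.6,1],[0,0,0,0,0,3.6,1],[0,0,0,0,0,3.6,1]]]'

```text
time_s: 5.85
position: [0.4357, 0.3261, 0.0715]
tcp_rot: [[-0.58, 0.815, 0.001], [0.815, 0.58, 0.001], [-0.0, 0.001, -1.0]]
force: [0.6, 0.9, -0.1]
opening: 1.001
```

Emit:
send_rows --moves '[[[0,0,0,0,0,1.2,1],[0,0,0,0,0,1.0,1],[0,0,0,0,0,0.8,1],[0,0,0,0,0,0.2,1],[0,0,0,0,0,0,1]]]'

```text
time_s: 6.35
position: [0.436, 0.3263, 0.0413]
tcp_rot: [[-0.582, 0.813, 0.001], [0.813, 0.582, 0.001], [-0.0, 0.002, -1.0]]
force: [-0.6, 0.5, 0.1]
opening: 1.002
```

Emit:
send_rows --moves '[[[0,0,0,0,0,0,0.3],[0,0,0,0,0,0,0.2],[0,0,0,0,0,0,-0.1],[0,0,0,0,0,0,-0.5],[0,0,0,0,0,0,-1]]]'

```text
time_s: 6.85
position: [0.4354, 0.326, 0.0407]
tcp_rot: [[-0.582, 0.813, 0.0], [0.813, 0.582, 0.0], [-0.0, 0.0, -1.0]]
force: [-0.3, -0.4, 0.1]
opening: 0.632
```

Emit:
send_rows --moves '[[[0,0,0,0,0,0,-1],[0,0,0,0,0,0,-1],[0,0,0,0,0,0,-1],[0,0,0,0,0,0,-1],[0,0,0,0,0,0,-1]]]'

```text
time_s: 7.35
position: [0.4355, 0.326, 0.0406]
tcp_rot: [[-0.582, 0.813, 0.0], [0.813, 0.582, 0.0], [-0.0, 0.0, -1.0]]
force: [0.3, 1.0, 0.8]
opening: 0.54
```

Emit:
send_rows --moves '[[[0,0,0,0,0,-0.5,-1],[0,0,0,0,0,-1.5,-1],[0,0,0,0,0,-3,-1],[0,0,0,0,0,-4,-1],[0,0,0,0,0,-4,-1]]]'

```text
time_s: 7.85
position: [0.4344, 0.3255, 0.1714]
tcp_rot: [[-0.582, 0.813, -0.002], [0.813, 0.582, -0.001], [0.0, -0.002, -1.0]]
force: [0.8, 1.3, -0.8]
opening: 0.54
```

Emit:
send_rows --moves '[[[0,0,0,0,0,-4,-1],[0,0,0,0,0,-3,-1],[0,0,0,-0.7,-0.3,-1,-1],[0,0,0,-1.5,-0.6,0,-1],[0,0,0,-2.5,-1.1,0,-1]]]'

```text
time_s: 8.35
position: [0.4456, 0.2758, 0.2499]
tcp_rot: [[-0.584, 0.812, -0.001], [0.812, 0.584, -0.0], [0.0, -0.001, -1.0]]
force: [0.3, -0.7, -1.3]
opening: 0.542
```

Emit:
send_rows --moves '[[[0,0,0,-2.8,-1.2,0,-1],[0,0,0,-2.8,-1.2,0,-1],[0,0,0,-2.8,-1.2,0,-1],[0,0,0,-2.8,-1.2,0,-1],[0,0,0,-2.8,-1.2,0,-1]]]'

```text
time_s: 8.85
position: [0.4779, 0.1255, 0.2491]
tcp_rot: [[-0.582, 0.813, -0.003], [0.813, 0.582, -0.0], [0.002, -0.003, -1.0]]
force: [0.7, -0.4, -0.9]
opening: 0.541
```

Emit:
send_rows --moves '[[[0,0,0,-2.8,-1.2,0,-1],[0,0,0,-2.8,-1.2,0,-1],[0,0,0,-2.8,-1.2,0,-1],[0,0,0,-2.8,-1.2,0,-1],[0,0,0,-2.8,-1.2,0,-1]]]'

```text
time_s: 9.35
position: [0.5104, -0.0229, 0.249]
tcp_rot: [[-0.582, 0.813, -0.004], [0.813, 0.582, 0.001], [0.003, -0.002, -1.0]]
force: [0.2, 0.0, -1.4]
opening: 0.542
```

Emit:
send_rows --moves '[[[0,0,0,-2.8,-1.2,0,-1],[0,0,0,-2.8,-1.2,0,-1],[0,0,0,-1.5,-0.7,0,-1],[0,0,0,-0.8,-0.4,0,-1],[0,0,0,-0.5,-0.3,0,-1]]]'

```text
time_s: 9.85
position: [0.529, -0.1119, 0.2498]
tcp_rot: [[-0.581, 0.814, -0.002], [0.814, 0.581, 0.001], [0.002, -0.001, -1.0]]
force: [-1.1, -0.4, -0.3]
opening: 0.542
```

Emit:
send_rows --moves '[[[0,0,3,0,0,0,-1],[0,0,6,0,0,0,-1],[0,0,7,0,0,0,-1],[0,0,6,0,0,0,-1],[0,0,2.5,0,0,0,-1]]]'

```text
time_s: 10.35
position: [0.5291, -0.1104, 0.2504]
tcp_rot: [[-0.191, 0.982, -0.001], [0.982, 0.191, 0.001], [0.001, -0.001, -1.0]]
force: [0.2, -0.6, -0.8]
opening: 0.54
```

Run:
```python
from h import *
st();m=camera_model("wrist");w=capture("wrist");cv2.imwrite("pics/w2.png",w)
print("ring exp",proj(m,(.53,-.118,.075)),"knob exp",proj(m,(.559,-.261,.167)))
print(np.round(m["pose"],3).tolist())
```

```text
t 10.35 pos [ 0.5291 -0.1104  0.2504] q [-23.7  21.8  92.3   0.   65.9 -34.7] F [ 0.2 -0.6 -0.8] M [ 0.02 -0.11  0.02] op 0.54 yawx 101.0
ring exp [281.1038576  197.42516198] knob exp [282.21605231 381.15852679]
[[0.982, -0.183, -0.055, 0.514], [0.191, 0.938, 0.289, -0.031], [-0.001, -0.295, 0.956, 0.413], [0.0, 0.0, 0.0, 1.0]]
```

View pics/w2.png

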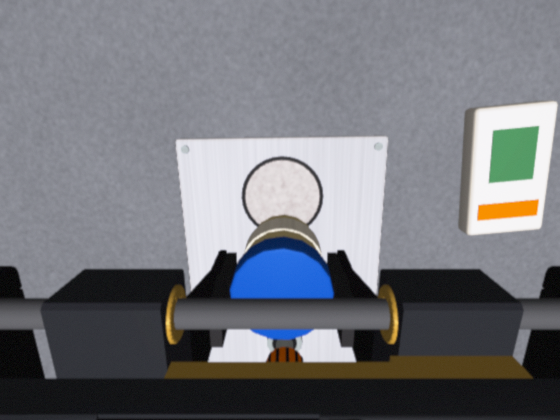

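The ring shows at about (283,197) with the cup held squarely below it in the picture. The knob is at (285,355). Next I'll fit the ring numerically.

Run:
```python
from h import *
from scipy.optimize import least_squares
m=camera_model("wrist");w=cv2.imread("pics/w2.png");g=cv2.cvtColor(w,cv2.COLOR_BGR2GRAY)
c0=np.array([283,196.]);pts=[]
for a in np.radians(np.r_[150:391:6]):
    r=np.arange(30,50,.5);p=c0[:,None]+r*np.array([[np.cos(a)],[np.sin(a)]])
    v=cv2.remap(g,p[0].astype(np.float32)[None],p[1].astype(np.float32)[None],1)[0].astype(float)
    i=v.argmin()
    if v[i]<110: pts.append(onz(m,p[:,i],.075)[:2])
pts=np.array(pts)
f=least_squares(lambda q:np.hypot(*(pts-q[:2]).T)-q[2],[.53,-.118,.04],loss="soft_l1",f_scale=.001)
print(len(pts),f.x,np.abs(f.fun).max())
```

```text
41 [ 0.53077619 -0.11721081  0.03992529] 0.000472087308441789
```

Emit:
send_rows --moves '[[[0,0,0,-0.35,0,1,-1],[0,0,0,-0.35,0,3,-1],[0,0,0,0,0,3.5,-1],[0,0,0,0,0,3,-1],[0,0,0,0,0,1.5,-1]]]'

```text
time_s: 10.9
position: [0.5289, -0.1176, 0.1273]
tcp_rot: [[-0.194, 0.981, -0.005], [0.981, 0.194, 0.002], [0.003, -0.005, -1.0]]
force: [0.1, 0.4, -0.7]
opening: 0.546
```

Emit:
send_rows --moves '[[[0,0,0,0,0,0.6,-1],[0,0,0,0,0,0.6,-1],[0,0,0,0,0,0.4,-1],[0,0,0,0,0,0.2,-1],[0,0,0,0,0,0,-1]]]'

```text
time_s: 11.4
position: [0.5314, -0.1188, 0.1129]
tcp_rot: [[-0.192, 0.981, 0.001], [0.981, 0.192, -0.0], [-0.001, 0.001, -1.0]]
force: [0.8, -0.8, -0.9]
opening: 0.541
```

Emit:
send_rows --moves '[[[0,0,0,0,0,0.06,-1],[0,0,0,0,0,0.06,-1],[0,0,0,0,0,0.04,-1],[0,0,0,0,0,0,-1],[0,0,0,0,0,0,-1]]]'

```text
time_s: 11.9
position: [0.5311, -0.1188, 0.111]
tcp_rot: [[-0.192, 0.981, 0.0], [0.981, 0.192, -0.0], [-0.0, 0.0, -1.0]]
force: [0.4, 0.7, 0.2]
opening: 0.539
```

Emit:
send_rows --moves '[[[0,0,0,0,0,0.04,-1],[0,0,0,0,0,0.03,-1],[0,0,0,0,0,0.03,-1],[0,0,0,0,0,0,-1],[0,0,0,0,0,0,-1]]]'

```text
time_s: 12.4
position: [0.5313, -0.1189, 0.1105]
tcp_rot: [[-0.192, 0.981, 0.001], [0.981, 0.192, -0.0], [-0.0, 0.0, -1.0]]
force: [-1.1, 1.0, 5.3]
opening: 0.539
```

Contact felt; releasing and rising.

Emit:
send_rows --moves '[[[0,0,0,0,0,0,0.2],[0,0,0,0,0,0,0.4],[0,0,0,0,0,0,0.6],[0,0,0,0,0,0,0.8],[0,0,0,0,0,0,0.8]]]'

```text
time_s: 12.9
position: [0.531, -0.1187, 0.1097]
tcp_rot: [[-0.192, 0.981, -0.0], [0.981, 0.192, 0.0], [0.0, -0.0, -1.0]]
force: [0.3, 0.4, 0.1]
opening: 0.858
```

Emit:
send_rows --moves '[[[0,0,0,0,0,0,0.8],[0,0,0,0,0,-0.5,0.8],[0,0,0,0,0,-1.5,0.8],[0,0,0,0,0,-3,0.8],[0,0,0,0,0,-3.5,0.8]]]'

```text
time_s: 13.4
position: [0.5302, -0.1183, 0.1951]
tcp_rot: [[-0.192, 0.981, -0.003], [0.981, 0.192, 0.001], [0.002, -0.002, -1.0]]
force: [0.6, -0.1, -0.4]
opening: 0.903
```

Emit:
send_rows --moves '[[[0,0,0,0,0,-3.5,0.8],[0,0,0,0,0,-3,0.8],[0,0,0,0,0,-1,0.8],[0,0,0,0,0,0,0.8],[0,0,0,0,0,0,0.8]]]'

```text
time_s: 13.9
position: [0.5302, -0.1184, 0.2688]
tcp_rot: [[-0.192, 0.981, -0.002], [0.981, 0.192, 0.001], [0.001, -0.002, -1.0]]
force: [-0.4, 0.7, -0.6]
opening: 0.898
```

Run:
```python
from h import *
st();m=camera_model("wrist");w=capture("wrist")
mt=camera_model("top");b=cv2.imread("pics/b.png")
# cap
u=proj(m,(.531,-.119,.137));x,y=u.astype(int);c,s=blob(w,(105,120,50),(130,255,255),(x-90,max(y-90,0),x+90,y+90));print("cap",u,c,s,onz(m,c,.137))
cv2.imwrite("pics/w3.png",w)
```

```text
t 13.9 pos [ 0.5302 -0.1184  0.2688] q [-24.4  20.9  90.6  -0.   68.7 -35.5] F [-0.4  0.7 -0.6] M [-0.01 -0.09  0.04] op 0.898 yawx 101.1
cap [282.51635864 202.31878171] [283.64675202 201.97771456] [  66   64   52   53 2109] [ 0.5319361  -0.11849199  0.137     ]
```

View pics/w3.png

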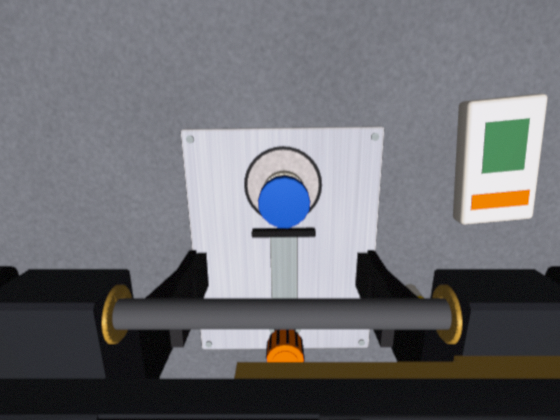

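The cup stands inside the ring (cap at (284,202), about 1.5 mm off centre). Next: move over the knob.

Emit:
send_rows --moves '[[[0,0,0,-2,0,0,0.8],[0,0,0,-3.5,0,0,0.8],[0,0,0,-4,0,0,0.8],[0,0,0,-3.5,0,0,0.8],[0,0,0,-1.7,0,0,1]]]'

```text
time_s: 14.45
position: [0.559, -0.2655, 0.2676]
tcp_rot: [[-0.19, 0.982, -0.003], [0.982, 0.19, 0.001], [0.002, -0.002, -1.0]]
force: [-0.1, -0.4, 0.5]
opening: 0.933
```

Emit:
send_rows --moves '[[[0,0,8,0,0,0,1],[0,0,8,0,0,0,1],[0,0,8,0,0,0,1],[0,0,8,0,0,0,1],[0,0,8,0,0,0,1]]]'

```text
time_s: 14.95
position: [0.5586, -0.2616, 0.2683]
tcp_rot: [[0.488, 0.873, -0.003], [0.873, -0.488, 0.003], [0.001, -0.004, -1.0]]
force: [-0.1, 0.0, 0.4]
opening: 1.002
```

Emit:
send_rows --moves '[[[0,0,8,0,0,0,1],[0,0,8,0,0,0,1],[0,0,8,0,0,0,1],[0,0,8,0,0,0,1],[0,0,8,0,0,0,1]]]'

```text
time_s: 15.45
position: [0.5586, -0.2616, 0.2683]
tcp_rot: [[0.935, 0.355, -0.003], [0.355, -0.935, 0.003], [-0.002, -0.004, -1.0]]
force: [-0.8, -0.2, 0.0]
opening: 1.0
```

Emit:
send_rows --moves '[[[0,0,8,0,0,0,1],[0,0,8,0,0,0,1],[0,0,8,0,0,0,1],[0,0,8,0,0,0,1],[0,0,8,0,0,0,1]]]'

```text
time_s: 15.95
position: [0.5586, -0.2616, 0.2683]
tcp_rot: [[0.944, -0.329, -0.003], [-0.329, -0.944, 0.003], [-0.004, -0.002, -1.0]]
force: [0.3, -0.2, 0.1]
opening: 1.004
```

Emit:
send_rows --moves '[[[0,0,8,0,0,0,1],[0,0,8,0,0,0,1],[0,0,8,0,0,0,1],[0,0,8,0,0,0,1],[0,0,8,0,0,0,1]]]'

```text
time_s: 16.45
position: [0.5586, -0.2615, 0.2683]
tcp_rot: [[0.512, -0.859, -0.003], [-0.859, -0.512, 0.003], [-0.004, 0.001, -1.0]]
force: [-0.5, -0.2, 0.3]
opening: 1.002
```

Run:
```python
from h import *
st();m=camera_model("wrist");w=capture("wrist");cv2.imwrite("pics/w4.png",w)
u=proj(m,(.559,-.263,.167));print(u);x,y=u.astype(int)
c,s=blob(w,(5,130,40),(20,255,255),(x-60,max(y-60,0),x+60,y+60));print(c,s)
```

```text
t 16.45 pos [ 0.5586 -0.2615  0.2683] q [-35.5  27.   80.1   0.   73.1 113.7] F [-0.5 -0.2  0.3] M [0.1  0.03 0.02] op 1.002 yawx -59.2
[281.55637009 210.8607832 ]
[278.37908012 205.71661721] [  37   31   43   47 1348]
```

View pics/w4.png

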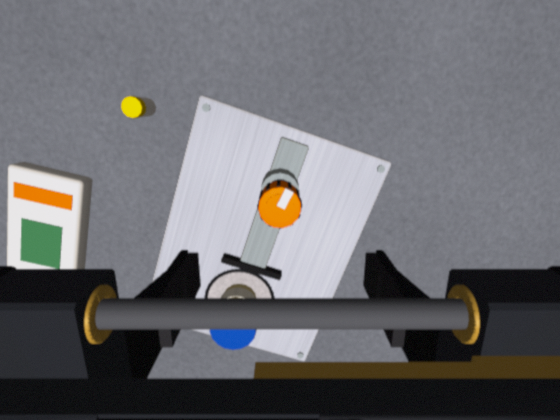

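The knob top is at about (280,207), with its index line toward the upper right. Refining the axis.

Run:
```python
from h import *
m=camera_model("wrist");w=cv2.imread("pics/w4.png")
h=cv2.cvtColor(w,cv2.COLOR_BGR2HSV)[170:250,240:330]
k=cv2.inRange(h,(5,150,200),(22,255,255));n,l,s,c=cv2.connectedComponentsWithStats(k);i=1+np.argmax(s[1:,4]);print(s[i])
p=np.argwhere(l==i)[:,::-1].astype(np.float32)+[240,170]
hull=cv2.convexHull(p.astype(np.float32))[:,0]
e=cv2.minEnclosingCircle(hull);print(e)
for z in(.165,.167):
  q=onz(m,e[0],z);d=q[:2]-[.5308,-.1172];print(q,np.hypot(*d),np.degrees(np.arctan2(*-d[::-1])))
```

```text
[  19   18   42   40 1113]
((279.30487060546875, 207.0), 20.91152572631836)
[ 0.5619186  -0.26444701  0.165     ] 0.15049932972946292 101.93307724201325
[ 0.56221143 -0.26496288  0.167     ] 0.15106470999429164 102.00128424877725
```

Emit:
send_rows --moves '[[[0,0,0,0.35,-0.13,2,1],[0,0,0,0,0,3.5,1],[0,0,0,0,0,3.5,1],[0,0,0,0,0,2.5,1],[0,0,0,0,0,1.6,1]]]'

```text
time_s: 17.0
position: [0.5603, -0.2633, 0.1354]
tcp_rot: [[0.519, -0.855, -0.005], [-0.855, -0.519, 0.004], [-0.006, 0.002, -1.0]]
force: [-0.8, 0.3, -0.3]
opening: 1.003
```

Emit:
send_rows --moves '[[[0,0,0,0,0,0,0.3],[0,0,0,0,0,0,0.1],[0,0,0,0,0,0,0],[0,0,0,0,0,0,-0.1],[0,0,0,0,0,0,-0.3]]]'

```text
time_s: 17.5
position: [0.5628, -0.2656, 0.1401]
tcp_rot: [[0.517, -0.856, 0.002], [-0.856, -0.517, -0.001], [0.002, -0.001, -1.0]]
force: [-0.0, -0.5, -0.6]
opening: 0.635
```

Emit:
send_rows --moves '[[[0,0,0,0,0,0,-0.5],[0,0,0,0,0,0,-1],[0,0,0,0,0,0,-1],[0,0,0,0,0,0,-1],[0,0,0,0,0,0,-1]]]'

```text
time_s: 18.0
position: [0.5626, -0.2653, 0.1392]
tcp_rot: [[0.516, -0.856, 0.001], [-0.856, -0.516, -0.0], [0.0, -0.001, -1.0]]
force: [0.2, 1.6, 1.3]
opening: 0.408
```

Run:
```python
from h import *
st()
```

```text
t 18.0 pos [ 0.5626 -0.2653  0.1392] q [-35.5  35.7  86.9   0.   57.4 113.4] F [0.2 1.6 1.3] M [ 0.28 -0.13  0.02] op 0.408 yawx -58.9
```

Emit:
send_rows --moves '[[[0,0,0,0,0,0.03,-1],[0,0,0,0,0,0.02,-1],[0,0,0,0,0,0,-1],[0,0,0,0,0,0,-1],[0,0,0,0,0,0,-1]]]'

```text
time_s: 18.5
position: [0.5626, -0.2653, 0.1389]
tcp_rot: [[0.516, -0.856, 0.001], [-0.856, -0.516, -0.0], [0.001, -0.001, -1.0]]
force: [1.0, 2.2, 5.3]
opening: 0.406
```

Emit:
send_rows --moves '[[[0,0,-4,0,0,-0.011,-1],[0,0,-4,0,0,-0.011,-1],[0,0,-4,0,0,-0.011,-1],[0,0,-4,0,0,-0.011,-1],[0,0,-4,0,0,-0.011,-1]]]'

```text
time_s: 19.0
position: [0.5632, -0.2648, 0.1395]
tcp_rot: [[0.779, -0.627, 0.002], [-0.627, -0.779, 0.001], [0.001, -0.002, -1.0]]
force: [2.0, 3.7, 4.7]
opening: 0.408
```

Emit:
send_rows --moves '[[[0,0,-4,0,0,-0.011,-1],[0,0,-4,0,0,-0.011,-1],[0,0,-4,0,0,-0.011,-1],[0,0,-4,0,0,-0.011,-1],[0,0,-4,0,0,-0.011,-1]]]'

```text
time_s: 19.5
position: [0.5635, -0.2642, 0.14]
tcp_rot: [[0.947, -0.322, 0.003], [-0.322, -0.947, 0.002], [0.002, -0.003, -1.0]]
force: [3.5, 5.3, 4.7]
opening: 0.408
```

Run:
```python
from h import *
st()
```

```text
t 19.5 pos [ 0.5635 -0.2642  0.14  ] q [-35.5  35.6  86.8   0.2  57.5  73.2] F [3.5 5.3 4.7] M [ 0.9  -0.58 -0.01] op 0.408 yawx -18.8
```

Emit:
send_rows --moves '[[[0,0,-4,0.01,-0.04,-0.011,-1],[0,0,-4,0.01,-0.04,-0.011,-1],[0,0,-4,0,-0.02,-0.011,-1],[0,0,-4,0,0,-0.011,-1],[0,0,-4,0,0,-0.011,-1]]]'

```text
time_s: 20.0
position: [0.5637, -0.2633, 0.1405]
tcp_rot: [[1.0, 0.021, 0.002], [0.021, -1.0, 0.002], [0.002, -0.002, -1.0]]
force: [2.4, 5.3, 4.8]
opening: 0.404
```

Emit:
send_rows --moves '[[[0,0,-4,0,0,-0.011,-1],[0,0,-4,0,0,-0.011,-1],[0,0,-4,0,0,-0.011,-1],[0,0,-4,0,0,-0.011,-1],[0,0,0,0,0,0,-1]]]'

```text
time_s: 20.5
position: [0.5635, -0.2628, 0.1409]
tcp_rot: [[0.956, 0.294, 0.002], [0.294, -0.956, 0.003], [0.002, -0.002, -1.0]]
force: [3.1, 5.0, 5.7]
opening: 0.407
```

Run:
```python
from h import *
st()
```

```text
t 20.5 pos [ 0.5635 -0.2628  0.1409] q [-35.4  35.6  86.8   0.2  57.6  37.4] F [3.1 5.  5.7] M [ 0.99 -0.52 -0.  ] op 0.407 yawx 17.1
```

Emit:
send_rows --moves '[[[0,0,-4,0.02,-0.02,-0.011,-1],[0,0,-4,0.02,-0.02,-0.011,-1],[0,0,-4,0,0,-0.011,-1],[0,0,-4,0,0,-0.011,-1],[0,0,-4,0,0,-0.011,-1]]]'

```text
time_s: 21.0
position: [0.5633, -0.262, 0.1404]
tcp_rot: [[0.796, 0.605, 0.0], [0.605, -0.796, 0.003], [0.002, -0.002, -1.0]]
force: [3.7, 5.0, 0.1]
opening: 0.409
```

Emit:
send_rows --moves '[[[0,0,-4,0,0,-0.011,-1],[0,0,-4,0,0,-0.011,-1],[0,0,-4,0,0,-0.011,-1],[0,0,-4,0,0,-0.011,-1],[0,0,0,0,0,0,-1]]]'

```text
time_s: 21.5
position: [0.5629, -0.2616, 0.14]
tcp_rot: [[0.6, 0.8, -0.001], [0.8, -0.6, 0.005], [0.003, -0.003, -1.0]]
force: [2.6, 4.3, -1.7]
opening: 0.406
```

Run:
```python
from h import *
st()
```

```text
t 21.5 pos [ 0.5629 -0.2616  0.14  ] q [-35.3  35.6  86.9   0.2  57.7   1.4] F [ 2.6  4.3 -1.7] M [ 0.91 -0.7   0.  ] op 0.406 yawx 53.1
```

The supporting force vanished (+5.7 N → −1.7 N), so the thread ends have passed. Lowering with the bolt.

Emit:
send_rows --moves '[[[0,0,0,0.01,-0.02,0.15,-1],[0,0,0,0,0,0.2,-1],[0,0,0,0,0,0.2,-1],[0,0,0,0,0,0.15,-1],[0,0,0,0,0,0,-1]]]'

```text
time_s: 22.0
position: [0.5629, -0.2616, 0.1329]
tcp_rot: [[0.601, 0.799, -0.001], [0.799, -0.601, 0.004], [0.003, -0.003, -1.0]]
force: [4.0, 4.6, -1.3]
opening: 0.405
```

Emit:
send_rows --moves '[[[0,0,0,0,0,0.05,-1],[0,0,0,0,0,0.05,-1],[0,0,0,0,0,0.05,-1],[0,0,0,0,0,0.05,-1],[0,0,0,0,0,0,-1]]]'

```text
time_s: 22.5
position: [0.5629, -0.2616, 0.1321]
tcp_rot: [[0.601, 0.799, -0.0], [0.799, -0.601, 0.004], [0.003, -0.003, -1.0]]
force: [1.8, 5.8, 3.3]
opening: 0.408
```

Run:
```python
from h import *
st()
```

```text
t 22.5 pos [ 0.5629 -0.2616  0.1321] q [-35.3  36.2  87.2   0.2  56.7   1.5] F [1.8 5.8 3.3] M [ 0.97 -0.42  0.06] op 0.408 yawx 53.1
```

Dropped about 9.8 mm onto the thread start (contact again). Next: forward while following down.

Emit:
send_rows --moves '[[[0,0,4,0.02,0,0,-1],[0,0,8,0.03,0,0,-1],[0,0,8,0,0,0.022,-1],[0,0,8,0,0,0.022,-1],[0,0,8,0,0,0.022,-1]]]'

```text
time_s: 23.0
position: [0.5637, -0.2626, 0.1313]
tcp_rot: [[0.958, 0.288, 0.001], [0.288, -0.958, 0.001], [0.001, -0.001, -1.0]]
force: [2.8, 2.2, 0.9]
opening: 0.407
```

Emit:
send_rows --moves '[[[0,0,8,0,0,0.022,-1],[0,0,8,0,0,0.022,-1],[0,0,8,0,0,0.022,-1],[0,0,8,0,0,0.022,-1],[0,0,8,0,0,0.022,-1]]]'

```text
time_s: 23.5
position: [0.5636, -0.2641, 0.1303]
tcp_rot: [[0.919, -0.394, 0.001], [-0.394, -0.919, -0.001], [0.001, 0.001, -1.0]]
force: [1.9, -0.8, -0.6]
opening: 0.408
```

Run:
```python
from h import *
st()
```

```text
t 23.5 pos [ 0.5636 -0.2641  0.1303] q [-35.4  36.4  87.2  -0.1  56.3  77.9] F [ 1.9 -0.8 -0.6] M [-0.11 -0.28  0.03] op 0.408 yawx -23.2
```

Emit:
send_rows --moves '[[[0,0,8,0,0,0.022,-1],[0,0,8,0,0,0.022,-1],[0,0,8,0,0,0.022,-1],[0,0,8,0,0,0.022,-1],[0,0,8,0,0,0.022,-1]]]'

```text
time_s: 24.0
position: [0.5626, -0.2651, 0.1291]
tcp_rot: [[0.451, -0.892, -0.001], [-0.892, -0.451, -0.003], [0.002, 0.003, -1.0]]
force: [-1.1, -3.6, 1.3]
opening: 0.405
```

Emit:
send_rows --moves '[[[0,0,8,0,0,0.022,-1],[0,0,8,0,0,0.022,-1],[0,0,8,0,0,0.022,-1],[0,0,8,0,0,0.022,-1],[0,0,0,0,0,0,-1]]]'

```text
time_s: 24.5
position: [0.5613, -0.2651, 0.1281]
tcp_rot: [[-0.087, -0.996, -0.004], [-0.996, 0.087, -0.003], [0.003, 0.004, -1.0]]
force: [-2.2, -4.0, 0.8]
opening: 0.408
```

Run:
```python
from h import *
st();w=capture("wrist");cv2.imwrite("pics/w5.png",w);v=capture("scene")
o=np.zeros((420,800,3),np.uint8);o[:,:450]=w[:,55:505];o[:320,460:780]=cv2.resize(v[240:320,130:210],(320,320),interpolation=2);cv2.imwrite("pics/m5.png",o)
```

```text
t 24.5 pos [ 0.5613 -0.2651  0.1281] q [-35.5  36.5  87.4  -0.3  56.2 149.7] F [-2.2 -4.   0.8] M [-0.54  0.63 -0.04] op 0.408 yawx -95.0
```

View pics/m5.png

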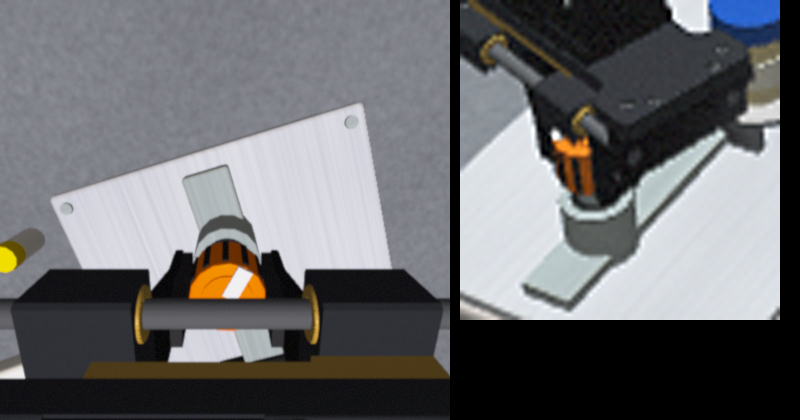

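The knob's mark sits in the same place relative to the jaws as at the grip, so no slip, and the knob is now close above the boss. 148° is done. Release, recentre (−2.2 mm in tool x per the orbit fit), wind back and regrip.

Emit:
send_rows --moves '[[[0,0,0,0,0,0,-0.1],[0,0,0,0,0,0,0.2],[0,0,0,0,0,0,0.5],[0,0,0,0,0,0,0.5],[0,0,0,0,0,0,0.5]]]'

```text
time_s: 25.1
position: [0.5632, -0.2631, 0.1287]
tcp_rot: [[-0.085, -0.996, -0.0], [-0.996, 0.085, 0.0], [-0.0, 0.0, -1.0]]
force: [-0.5, 0.1, 0.0]
opening: 0.706
```

Run:
```python
from h import *
s=st();R=np.array(s["tcp_rot"]);print(R.T@(np.array([.5616,-.2634,s["position"][2]])-s["position"])*100)
```

```text
t 25.1 pos [ 0.5632 -0.2631  0.1287] q [-35.3  36.5  87.3   0.   56.2 149.6] F [-0.5  0.1  0. ] M [ 0.16 -0.04  0.  ] op 0.706 yawx -94.9
[4.57960758e-02 1.61673107e-01 1.32206131e-05]
```

Emit:
send_rows --moves '[[[0,0,0,0.05,0.16,0,0.5],[0,0,-8.5,0,0,0,0.5],[0,0,-8.5,0,0,0,0.5],[0,0,-8.5,0,0,0,0.5],[0,0,-8.5,0,0,0,0.5]]]'

```text
time_s: 25.6
position: [0.5615, -0.2636, 0.1288]
tcp_rot: [[0.492, -0.871, -0.0], [-0.871, -0.492, -0.0], [-0.0, 0.0, -1.0]]
force: [-0.3, 0.7, -1.6]
opening: 0.75
```

Emit:
send_rows --moves '[[[0,0,-8.5,0,0,0,0.5],[0,0,-8.5,0,0,0,0.5],[0,0,-8.5,0,0,0,0.5],[0,0,-8.5,0,0,0,0.5],[0,0,-8.5,0,0,0,0.5]]]'

```text
time_s: 26.1
position: [0.5615, -0.2637, 0.1288]
tcp_rot: [[0.951, -0.31, 0.0], [-0.31, -0.951, -0.0], [0.0, 0.0, -1.0]]
force: [0.5, 0.1, 0.7]
opening: 0.751
```

Emit:
send_rows --moves '[[[0,0,-8.5,0,0,0,0.5],[0,0,-8.5,0,0,0,0.5],[0,0,-8.5,0,0,0,0.5],[0,0,-8.5,0,0,0,0.5],[0,0,-8.5,0,0,0,0.5]]]'

```text
time_s: 26.6
position: [0.5615, -0.2636, 0.1288]
tcp_rot: [[0.91, 0.414, -0.0], [0.414, -0.91, -0.0], [-0.0, 0.0, -1.0]]
force: [0.1, -0.3, 0.4]
opening: 0.754
```

Emit:
send_rows --moves '[[[0,0,-8.5,0,0,0,0.5],[0,0,-8.5,0,0,0,0.5],[0,0,-8.5,0,0,0,0.5],[0,0,-8.5,0,0,0,0.5],[0,0,-8.5,0,0,0,0.5]]]'

```text
time_s: 27.1
position: [0.5615, -0.2636, 0.1288]
tcp_rot: [[0.392, 0.92, 0.0], [0.92, -0.392, 0.0], [0.0, 0.0, -1.0]]
force: [-0.4, 0.8, 0.6]
opening: 0.751
```

Emit:
send_rows --moves '[[[0,0,-8.5,0,0,0,0.5],[0,0,-8.5,0,0,0,0.5],[0,0,-8.5,0,0,0,0.5],[0,0,-8.5,0,0,0,0.5],[0,0,-8.5,0,0,0,0.5]]]'

```text
time_s: 27.6
position: [0.5615, -0.2636, 0.1288]
tcp_rot: [[-0.333, 0.943, -0.0], [0.943, 0.333, 0.0], [0.0, 0.0, -1.0]]
force: [0.8, 0.1, -0.1]
opening: 0.752
```

Emit:
send_rows --moves '[[[0,0,-8.5,0,0,0,0.5],[0,0,0,0,0,0,0.2],[0,0,0,0,0,0,0],[0,0,0,0,0,0,-0.1],[0,0,0,0,0,0,-0.2]]]'

```text
time_s: 28.1
position: [0.5616, -0.2637, 0.1288]
tcp_rot: [[-0.462, 0.887, 0.0], [0.887, 0.462, -0.0], [-0.0, 0.0, -1.0]]
force: [-0.5, -0.1, -0.3]
opening: 0.474
```

Emit:
send_rows --moves '[[[0,0,0,0,0,0,-0.5],[0,0,0,0,0,0,-1],[0,0,0,0,0,0,-1],[0,0,0,0,0,0,-1],[0,0,0,0,0,0,-1]]]'

```text
time_s: 28.6
position: [0.5617, -0.2636, 0.1288]
tcp_rot: [[-0.463, 0.886, 0.0], [0.886, 0.463, 0.0], [-0.0, 0.0, -1.0]]
force: [1.1, 0.9, 0.9]
opening: 0.406
```

Run:
```python
from h import *
st();w=capture("wrist");cv2.imwrite("pics/w6.png",w)
cv2.imwrite("pics/m6.png",np.hstack([w[200:340,180:380]]*1).repeat(2,0).repeat(2,1))
```

```text
t 28.6 pos [ 0.5617 -0.2636  0.1288] q [-35.5  36.4  87.5   0.   56.1 -63. ] F [1.1 0.9 0.9] M [ 0.16 -0.25 -0.04] op 0.406 yawx 117.6
```

View pics/m6.png

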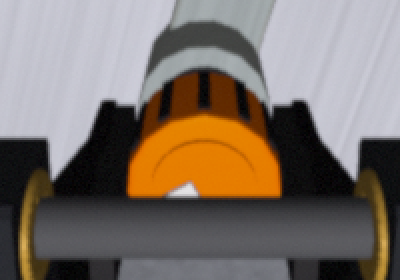

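Emit:
send_rows --moves '[[[0,0,8,0,0,0.022,-1],[0,0,8,0,0,0.022,-1],[0,0,8,0,0,0.022,-1],[0,0,8,0,0,0.022,-1],[0,0,8,0,0,0.022,-1]]]'

```text
time_s: 29.15
position: [0.5613, -0.2636, 0.1276]
tcp_rot: [[0.22, 0.975, -0.001], [0.975, -0.22, 0.0], [-0.0, -0.001, -1.0]]
force: [0.2, -0.2, 1.2]
opening: 0.402
```

Emit:
send_rows --moves '[[[0,0,8,0,0,0.022,-1],[0,0,8,0,0,0.022,-1],[0,0,8,0,0,0.022,-1],[0,0,8,0,0,0.022,-1],[0,0,8,0,0,0.022,-1]]]'

```text
time_s: 29.65
position: [0.561, -0.2634, 0.1266]
tcp_rot: [[0.796, 0.606, -0.001], [0.606, -0.796, 0.001], [-0.001, -0.001, -1.0]]
force: [-0.8, 0.9, 0.7]
opening: 0.408
```

Emit:
send_rows --moves '[[[0,0,8,0,0,0.022,-1],[0,0,8,0,0,0.022,-1],[0,0,8,0,0,0.022,-1],[0,0,8,0,0,0.022,-1],[0,0,8,0,0,0.022,-1]]]'

```text
time_s: 30.15
position: [0.561, -0.2631, 0.1254]
tcp_rot: [[0.999, -0.048, -0.001], [-0.048, -0.999, 0.001], [-0.002, -0.001, -1.0]]
force: [-0.8, 0.7, 1.2]
opening: 0.403
```

Emit:
send_rows --moves '[[[0,0,8,0,0,0.022,-1],[0,0,8,0,0,0.022,-1],[0,0,8,0,0,0.022,-1],[0,0,8,0,0,0.022,-1],[0,0,8,0,0,0.022,-1]]]'

```text
time_s: 30.65
position: [0.5611, -0.2628, 0.1243]
tcp_rot: [[0.734, -0.679, -0.001], [-0.679, -0.734, 0.002], [-0.002, -0.001, -1.0]]
force: [0.8, 1.9, -0.4]
opening: 0.403
```

Emit:
send_rows --moves '[[[0,0,8,0,0,0.022,-1],[0,0,8,0,0,0.022,-1],[0,0,8,0,0,0.022,-1],[0,0,8,0,0,0.022,-1],[0,0,8,0,0,0.022,-1]]]'

```text
time_s: 31.15
position: [0.5614, -0.2627, 0.1231]
tcp_rot: [[0.126, -0.992, -0.0], [-0.992, -0.126, 0.002], [-0.002, 0.0, -1.0]]
force: [0.4, 2.0, 0.9]
opening: 0.406
```

Emit:
send_rows --moves '[[[0,0,8,0,0,0.022,-1],[0,0,8,0,0,0.022,-1],[0,0,0,0,0,0,-1],[0,0,0,0,0,0,-1],[0,0,0,0,0,0,-1]]]'

```text
time_s: 31.65
position: [0.5615, -0.2628, 0.1227]
tcp_rot: [[-0.145, -0.989, -0.0], [-0.989, 0.145, 0.002], [-0.002, 0.0, -1.0]]
force: [1.4, 3.9, 0.2]
opening: 0.406
```

Run:
```python
from h import *
st();w=capture("wrist");v=capture("scene");t=capture("top")
o=np.zeros((600,800,3),np.uint8);o[:280,:400]=w[200:340,180:380].repeat(2,0).repeat(2,1)
o[:400,410:800]=cv2.resize(v[150:345,110:300],(390,400));o[290:600,:400]=cv2.resize(t[60:315,140:470],(400,310));cv2.imwrite("pics/m7.png",o)
```

```text
t 31.65 pos [ 0.5615 -0.2628  0.1227] q [-3.540e+01  3.690e+01  8.780e+01  1.000e-01  5.540e+01  1.528e+02] F [1.4 3.9 0.2] M [ 0.94 -0.36  0.  ] op 0.406 yawx -98.3
```

View pics/m7.png

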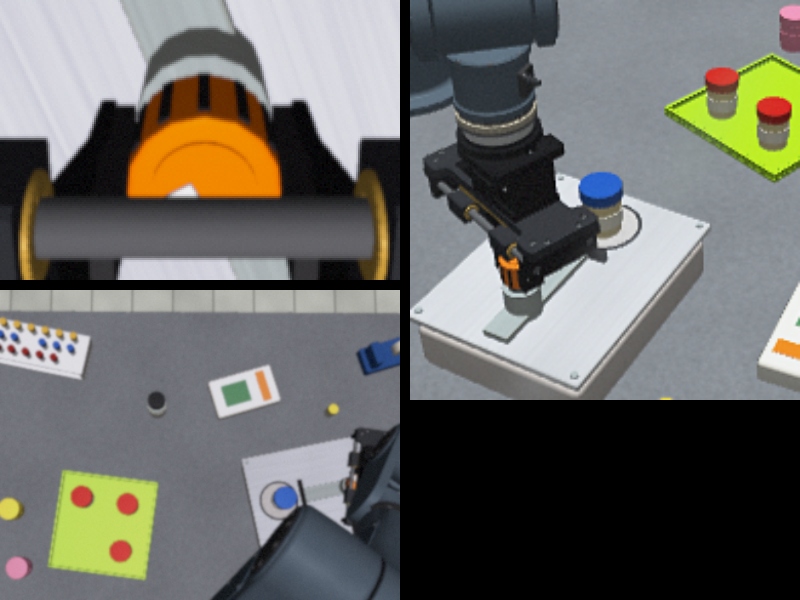

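The cup is upright in the ring, the three red cups are in place, and the knob's mark is unchanged relative to the jaws, so no slip. Handing in.

Run:
```python
from h import *
print(bot.hand_in());st()
```

```text
the job is handed in; nothing more can be done
None
the job is handed in; nothing more can be done
```

I placed the blue-capped cup in the circle and started the bolt. The job was handed in at about 32 s with the jaws still gripping the knob; no verdict was reported.

- **Cup:** It is upright inside the black circle, about 1–2 mm off centre. I released it only after feeling light contact, about 5 N.
- **Bolt, backward:** I turned it about 112° counter-clockwise in total. After 76° the support force was still about 5.7 N; within the next 36° it fell to −1.7 N, which is the bolt's own weight. I then lowered about 8 mm with the bolt until it touched again, which works out to a drop of about 9.8 mm from the old thread level.
- **Bolt, forward:** I turned it about 364° clockwise in two grips (148° + 216°), following it down. The vertical force stayed near zero.
- **Last checks:** The index mark kept its place relative to the jaws, so the knob did not slip. The last readings were a jaw opening of 0.406 (about 35 mm, on the 36 mm knob), a vertical force of 0.2 N and a side force of about 4 N. The three red cups and the other things nearby stand where they were.
- **One disagreement:** In the first pictures, positions from the scene camera came out about 8–11 mm off in x from the top camera's. I used the wrist camera instead; its ring fit was good to 0.5 mm, and its bolt-to-circle distance matched the given 150 mm to within about 1 mm. My first grip on the knob was about 2 mm off its axis, with side forces up to about 6 N; I corrected this when I re-gripped.

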